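Set the filament selector to red and lock it

TASK

Turn the black knob of the printer's filament selector until its white pointer is at the red port, feel for the latch notch there with a light upward pull while turning slowly to and fro, and pull the knob gently out (up) to its stop so that it locks; then let go. Never force the knob against its latch plate, and leave the things lying around where they are.

Things in the scene. Friction and masses are not known exactly. Their poses are not given: they have to be found in the camera images.
- selector_box: the fixed filament selector: dark blue box 150 x 150 mm, 45 mm tall, brass fittings on its +x side; it may be turned on the table. Origin: centre of its underside, on the knob's axis; z up
- dial: round grey dial, 140 mm across, 4 mm thick, on top of the box. Origin: centre of its underside, on the knob's axis, 45 mm above the table; z up, -x is where the pointer stands when joint stem_turn is 0. It carries the sprung latch plate hidden below it, which holds the knob down except at four notches, one near each port
- latch (a point): centre of the hidden latch plate, on the axis, 20 mm above the table. A notch lets the knob rise only within 0.024 rad (1.4 deg) either side of its middle. The plate is loosely made: all notches are shifted together by an unknown angle, up to 0.18 rad (10 deg) either way from the ports' middles
- latch_feel (a point): the same point; how it feels: pulled at a wrong angle the knob rises 1 mm freely, then lifts the plate against a spring of 5 N per mm; loading the plate with over 13 N spoils it (at the top stop too). Turned onto a notch under such a pull, the plate drops over the knob's key: the pull falls to the 3 N or less of sliding friction, and the knob turns no further
- knob: black knob: a round skirt 52 mm across, 2 to 10 mm above the dial's top, under an upright grip bar 50 mm long, 16 mm wide, 48 mm tall (top 105 mm above the table). A white nib 6 mm wide points from the skirt along the bar's length; a white line on the bar's top points the same way. Origin on the axis at table height when pushed in, z up, pointer along its own -x
- knob_grip (a point): point on the knob's axis in the middle of the grip bar's width and length, 17 mm below the bar's top (88 mm above the table when pushed in): where to grip across the bar's 16 mm width, from above; rises with the knob
- pointer (a point): outer tip of the white pointer nib, 44 mm from the knob's axis
- port_red: the red port: a round red collar 21 mm across and 4 mm tall, fixed on the dial, centre 58 mm from the knob's axis. Which of the four places it has changes from run to run. Origin: centre of its underside
- port_blue: blue port collar, like the red one
- port_yellow: yellow port collar, like the red one
- port_white: white port collar, like the red one
- stem_turn (a joint): angle of the knob, rad: 0 with the pointer along the dial's -x, growing anticlockwise seen from above, stops at -1.25 and 1.25. The ports stand at -0.95, -0.45, 0.45 and 0.95. Turning takes 0.06 N m (dry friction; it stays where it is left)
- stem_pull (a joint): how far the knob is pulled out (up), m: 0 pushed in, out to a stop that lies anywhere from 0.008 to 0.016 (unknown, found by feel; it gives 5 N per mm). Locked once it has met the stop and stays out. Sliding takes 3 N (dry friction; it stays where it is left)
- bead_jar: bystander: glass bead jar with blue lid, 64 mm across, 75 mm tall; leave it alone. Origin: on its underside
- glue_stick: bystander: white glue stick with red cap, lying, 95 mm long; leave it alone. Origin: on its underside
- print_bracket: bystander: orange printed angle bracket, 50 x 30 x 36 mm; leave it alone. Origin: on its underside
- clip_bracket: bystander: blue printed clip, 40 x 40 mm, 22 mm tall; leave it alone. Origin: on its underside
- driver: bystander: screwdriver, 170 mm; leave it alone. Origin: on its underside
- spanner: bystander: wrench, 140 mm; leave it alone. Origin: on its underside
- spool_red: bystander: small spool of red filament lying flat, 140 mm across, 45 mm tall; leave it alone. Origin: on its underside
- spool_yellow: bystander: small spool of yellow filament lying flat, 140 mm across, 45 mm tall; leave it alone. Origin: on its underside
There are look-alikes about, which are no part of the job. What is shaped like the selector_box but green or orange is not meant.

How it is judged:
On the way, in this order (a step that is already met when the one before it is completed fails the run):
1. the pointer is brought to the red port while the knob is still in (horizontal distance between pointer and port_red below 0.019 m and value of joint stem_pull below 0.006 m), for 0.1 s.
2. the knob is pulled out until it meets its stop (at least 2 N on it) (horizontal distance between pointer and port_red below 0.019 m and value of joint stem_pull above 0.0075 m and contact force between knob and dial above 2 N), for 0.1 s.
At the end, for the whole second after the job is handed in: the knob is out by more than 7 mm, having been pulled against its stop (8 to 16 mm out), with the pointer's tip within 19 mm of the red port's centre, seen from above (straight at its middle is 14 mm; the neighbouring ports are out of range), and it stays so, at rest and let go (horizontal distance between pointer and port_red below 0.019 m and value of joint stem_pull above 0.007 m and velocity of joint stem_pull below 0.005 m/s and velocity of joint stem_turn below 0.05 rad/s and contact force between the fingers and knob below 0.1 N); the robot touches nothing.
It fails at once if the knob's key and the latch plate press on each other with more than 13 N (contact force between knob and dial above 13 N).
It fails at once if a bystander is moved by more than 20 mm (distance of any of bead_jar, glue_stick, print_bracket, clip_bracket, driver, spanner, spool_red, spool_yellow from where it was at the start of the episode above 0.02 m).
It also fails if it takes over 67 s, if anything falls off the work surface, if the arm or the gripper's body presses on something with over 40 N, if the wrist force passes 120 N, or if a joint passes its speed limit or range.

ROBOT

A 6-joint arm with a two-finger parallel gripper is mounted at the origin on the work surface. World frame = base frame: x ahead of the robot, y to its left, z up, the work surface at z = 0. Lengths are in m, angles in rad, forces in N, time in s.
With the tool pointing down it reaches from about 0.25 to 0.8 m from the base axis. Payload 3.9 kg.
Tool frame: the origin (TCP) lies at the very end of the fingers, on their centre line; the grasp point (between the pads) lies 19 mm behind it; z points along the fingers, y is the direction in which the jaws open and shut (so a half turn about z gives the same grasp; the last joint's range is limited). The gripper opens to 85 mm and grips with 20 to 120 N. Pads are 22 mm wide; open, the fingers measure 114 mm over their backs; the gripper's body (76 mm by 85 mm) begins 54 mm behind the grasp point. The pads swing forward as they close: fully open they stand 13 mm farther back than shut.
Start: joints at [1.104, 0.26, -0.138, 1.173, 0, 1.571], TCP at [0.236, 0.469, 0.231] pointing down, gripper open.
Joint ranges: [-2.78, 2.78], [-0.83, 1.72], [-1.28, 1.37], [-1.9, 2.12], [-1.57, 1.48], [-3.14, 3.14]. Speed limits (rad/s): [2.57, 2.57, 3.14, 3.14, 3.14, 3.14].

INTERFACE

Orientations are given as a unit quaternion [w, x, y, z].
In Python, from cell import robot gives the robot as it stands.
- The arm moves only by the tool arm_command, never from a script. Its argument "steps" is a list of rows, each a list of 4 numbers: the shift along the tool's x, y, z in cm, then the turn about the tool's z in rad. In form: [[tx, ty, tz, roll], ...]. A call has exactly 10 rows; each row shifts and turns the commanded pose from where the row before left it, along the tool's axes as they then stand; what a row does not reach is not made up. A row lasts 1/10 s, in which the tool goes at most 50 mm and 8.59 degrees, less where a joint would pass 70% of its speed; a pose out of reach is approached as far as the arm can. A call is refused whole if a number of a shift passes 5 or a number of a turn 0.15, either way. A call with a gripper value outside its range is refused whole. "grip" is the closure, from 0 (fully open) to 1 (shut), set as the call begins (left out, the last holds). The fingers move at their own pace and stop on an object; "newtons" is the grip in N (left out, the last holds). Time passes only in rows, so rows that do not move let the fingers close, or fill a call up. It gives the time, the measured TCP pose, the force and the opening at its end, in the units of the state.
- robot.get_state(): the state, without advancing time (a new reading comes with each control period).
- robot.capture(name): name is "scene" or "side" or "wrist"; returns a dict with "color" (400x640x3 uint8, red, green, blue), "fx", "fy", "cx", "cy" (pixels), "D" ([k1, k2, p1, p2, k3] as OpenCV has them; the pictures are not rectified), "R" (3x3) and "t" (3): a world point X has camera coordinates R X + t; the wrist camera has in their place "mount" (4x4, takes a point from camera to tool coordinates, whose origin is the TCP and whose axes are the flange's). Camera axes: x right, y down, z forward; pixel columns grow to the right and rows downward; lengths in m; the calibration is good to about 2 mm. A picture is of the moment at which its call begins: read the wrist's pose just before it. There is no depth.
- robot.close_job(): hands the job in, once; it reports no verdict.
The state is a dict: "t": time; "qpos": joint angles; "dq": joint speeds; "joint_efforts": joint torques, N m; "eef_pos": TCP position; "orientation": TCP orientation; "wrist_force": force on the tool from outside, world axes, zero at the start; "moment": the same for the moment, N m; "width": opening from 0.0 (shut) to 1.0 (fully open).
Only numpy, scipy, OpenCV 4.12 (cv2) and the standard library are available. Lean on these libraries where they do the work, as an engineer would, in place of code of your own. Each camera call takes 0.05 s, during which the arm holds its last target. There are 200 camera calls.

## Working session

There is one attempt and no reset: what is moved stays moved. The work goes in short steps, Python scripts to look and compute and a tool call to move; the robot and the scene stay as the last step left them, time stands still between calls to the robot, and variables do not carry over. Pictures are saved under pics/ and viewed, about 8 in all and at most 12, crops included, and the job is handed in when it is done.

Besides the shell and the picture viewer there is one more tool, called in YAML: its name, and indented under it one key for each argument. arm_command: Moves the arm, as the interface text tells. Its arguments: {"type":"object","properties":{"steps":{"type":"array","items":{"type":"array","items":{"type":"number"}}},"grip":{"type":"number"},"newtons":{"type":"number"}},"required":["steps"]}

```bash
mkdir -p pics
cat > h.py <<'E'
import numpy as np, cv2
from cell import robot
def cap(n):
    s=robot.get_state(); c=robot.capture(n)
    K=np.array([[c['fx'],0,c['cx']],[0,c['fy'],c['cy']],[0,0,1.]]); c['K']=K; c['D']=np.array(c['D'],float)
    if n=='wrist':
        w,x,y,z=s['orientation']
        from scipy.spatial.transform import Rotation as Ro
        T=np.eye(4);T[:3,:3]=Ro.from_quat([x,y,z,w]).as_matrix();T[:3,3]=s['eef_pos']
        M=np.linalg.inv(T@np.array(c['mount'])); c['R']=M[:3,:3];c['t']=M[:3,3]
    c['R']=np.array(c['R']);c['t']=np.array(c['t'])
    return c
def ray(c,px,z):
    p=cv2.undistortPoints(np.array(px,float).reshape(-1,1,2),c['K'],c['D']).reshape(-1,2)
    d=np.c_[p,np.ones(len(p))]@c['R']; o=-c['R'].T@c['t']
    return o+d*((z-o[2])/d[:,2])[:,None]
def proj(c,X):
    return cv2.projectPoints(np.array(X,float).reshape(-1,1,3),cv2.Rodrigues(c['R'])[0],c['t'],c['K'],c['D'])[0].reshape(-1,2)
def save(img,f): cv2.imwrite('pics/'+f,img[:,:,::-1])
E
python3 - <<'E'
from h import *
a=cap('scene');b=cap('side')
save(a['color'],'scene.png');save(b['color'],'side.png')
s=robot.get_state();print(s)
E
```

```text
{'t': 0.1, 'qpos': array([ 1.10399049e+00,  2.60647522e-01, -1.39227178e-01,  1.17268129e+00,
        7.92473276e-06,  1.57078721e+00]), 'dq': array([-0.00146798, -0.00180546,  0.00329547,  0.0006412 ,  0.0016287 ,
        0.0003706 ]), 'joint_efforts': array([-4.46870172e-04, -4.06508482e+01,  2.54527259e+01,  1.00851146e-02,
       -5.13113946e-05,  3.85741316e-06]), 'eef_pos': array([0.23599829, 0.46829892, 0.23053769]), 'orientation': array([-2.07355009e-04,  2.31284987e-01,  9.72885646e-01, -8.55059096e-04]), 'wrist_force': array([ 0.15749037, -0.24022492, -0.32029785]), 'moment': array([-0.00995009, -0.04360417, -0.02242338]), 'width': 0.9985995088157721}
```

View pics/scene.png

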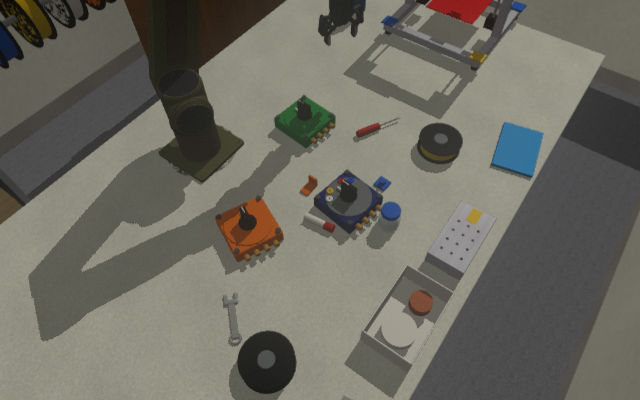

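View pics/side.png

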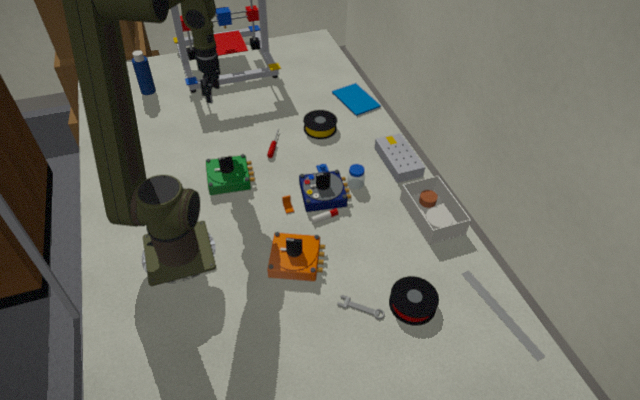

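Candidates in the scene view: green box (305,120), orange box (250,230) and dark blue box (348,200). I choose the dark blue one. Now I'll crop it close and measure it.

Run:
```python
from h import *
a=cap('scene');b=cap('side')
A=cv2.resize(a['color'][160:245,295:415],None,fx=5,fy=5,interpolation=cv2.INTER_CUBIC)
B=cv2.resize(b['color'][155:220,285:380],None,fx=5,fy=5,interpolation=cv2.INTER_CUBIC)
H=np.zeros((A.shape[0]+0,600+0,3),np.uint8);H=A
save(A,'cropA.png')
for n,c in(('scene',a),('side',b)):
    hsv=cv2.cvtColor(c['color'],cv2.COLOR_RGB2HSV); 
    x0,y0,x1,y1=(295,160,400,240) if n=='scene' else (285,160,352,215)
    m=np.zeros(hsv.shape[:2],np.uint8);
    for nm,lo,hi in (('red',(170,120,90),(179,255,255)),('red0',(0,150,90),(8,255,255)),('yel',(22,120,110),(34,255,255)),('blue',(105,150,110),(120,255,255)),('white',(0,0,150),(179,60,255))):
        mm=cv2.inRange(hsv,lo,hi); k=np.zeros_like(mm);k[y0:y1,x0:x1]=mm[y0:y1,x0:x1]
        N,_,st,ce=cv2.connectedComponentsWithStats(k)
        for i in range(1,N):
            if 4<=st[i,4]<400: print(n,nm,st[i,4],ce[i].round(1),ray(c,ce[i],.053)[0].round(4))
```

```text
scene red0 13 [340.1 180.2] [0.4735 0.1276 0.053 ]
scene red0 42 [328.5 225.2] [ 0.5363 -0.0224  0.053 ]
scene yel 25 [329.6 190.1] [0.4686 0.0793 0.053 ]
scene blue 21 [350.5 179.1] [0.4972 0.1493 0.053 ]
scene blue 59 [382.8 182.3] [0.5833 0.1956 0.053 ]
scene blue 205 [390.6 209.7] [0.6532 0.1247 0.053 ]
scene white 5 [334.8 169.2] [0.4364 0.1531 0.053 ]
scene white 4 [395.8 173.2] [0.5979 0.2478 0.053 ]
scene white 88 [394.8 190.6] [0.6286 0.1899 0.053 ]
scene white 7 [398.6 180.7] [0.6193 0.2282 0.053 ]
scene white 9 [386.3 193.1] [0.6128 0.1677 0.053 ]
scene white 13 [329.3 198.3] [0.485  0.0545 0.053 ]
scene white 48 [314.5 217.3] [ 0.4881 -0.024   0.053 ]
scene white 11 [397.9 236.8] [0.7161 0.059  0.053 ]
scene white 11 [393.1 238.3] [0.7076 0.0472 0.053 ]
side red 4 [333.2 212.5] [ 0.5151 -0.0394  0.053 ]
side red0 16 [306.9 181.6] [0.4775 0.1283 0.053 ]
side red0 28 [333.5 211.2] [ 0.5177 -0.0344  0.053 ]
side yel 21 [309.1 191.5] [0.4696 0.0791 0.053 ]
side blue 43 [321.4 167.4] [0.5513 0.1817 0.053 ]
side blue 12 [350.6 169. ] [0.6494 0.1402 0.053 ]
side blue 20 [310.5 176.4] [0.4983 0.1496 0.053 ]
side white 6 [350.5 193. ] [0.6037 0.0268 0.053 ]
side white 17 [315.6 195.2] [0.4854 0.0553 0.053 ]
side white 4 [349.5 202. ] [ 0.5846 -0.0119  0.053 ]
side white 9 [350.7 210. ] [ 0.5746 -0.0474  0.053 ]
side white 25 [324.8 212.9] [ 0.4875 -0.0322  0.053 ]
```

View pics/cropA.png

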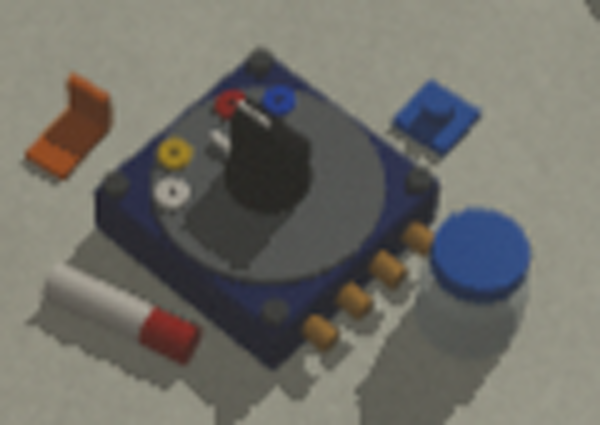

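The crop confirms the dark blue box. Its ports are red (341,180), blue (350.5,179), yellow (330,190) and white (329,198), and its nib is at about (339,188). The ports fit the axis at about (0.525, 0.098), with dial -x at about 3.01 rad and red at stem_turn -0.45. The pointer is now near 0. Moving above the knob.

arm_command:
  steps:
    - [-4, -1.9, 0, 0]
    - [-4, -1.9, 0, 0]
    - [-4, -1.9, 0, 0]
    - [-4, -1.9, 0, 0]
    - [-4, -1.9, 0, 0]
    - [-4, -1.9, 0, 0]
    - [-4, -1.9, 0, 0]
    - [-4, -1.9, 0, 0]
    - [-4, -1.9, 0, 0]
    - [-2, -1, 0, 0]
  grip: 0
  newtons: 40

```text
t: 1.2
eef_pos: [0.496, 0.1334, 0.2311]
orientation: [0.0, 0.233, 0.973, -0.0]
wrist_force: [-0.8, 0.7, 0.1]
width: 1.005
```

```bash
cat > m.py <<'E'
from h import *
def blobs(c,axis,r=.09):
    hsv=cv2.cvtColor(c['color'],cv2.COLOR_RGB2HSV); out=[]
    for nm,lo,hi in (('red',(0,120,70),(8,255,255)),('yel',(22,100,90),(34,255,255)),('blue',(105,150,110),(120,255,255)),('white',(0,0,140),(179,60,255))):
        mm=cv2.inRange(hsv,lo,hi)
        N,_,st,ce=cv2.connectedComponentsWithStats(mm)
        for i in range(1,N):
            P=ray(c,ce[i],.053)[0]
            if st[i,4]>=20 and np.hypot(*(P[:2]-axis))<r: out.append((nm,st[i,4],ce[i].round(1),P[:2].round(4)))
    return out
E
python3 - <<'E'
from m import *
s=robot.get_state();print(s['t'],s['eef_pos'],s['orientation'],s['qpos'])
c=cap('wrist');save(c['color'],'w1.png')
for o in blobs(c,[.525,.098]):print(*o)
print(proj(c,[[.525,.098,.049],[.525,.098,.105]]))
E
```

```text
1.2 [0.4959535  0.13344425 0.23110606] [ 4.30418442e-04  2.32799562e-01  9.72524602e-01 -2.77640922e-04] [ 2.63402109e-01  2.40223743e-01 -1.65729292e-01  1.16435258e+00
 -8.99208061e-04  7.33312651e-01]
red 331 [302.8 156.7] [0.4774 0.1272]
red 463 [222.6 240.7] [0.5183 0.01  ]
yel 337 [254.8 172.6] [0.4699 0.0775]
blue 307 [329.7 167.3] [0.4988 0.1459]
white 139607 [348.8 143.6] [0.4862 0.1727]
white 116 [283.5 182.2] [0.4915 0.0982]
white 305 [241.4 196.1] [0.4849 0.0532]
white 89 [287.3 220.5] [0.5292 0.0821]
white 32 [346.1 262.1] [0.6002 0.1156]
white 64 [322.1 270.8] [0.5978 0.0879]
[[299.2233487  209.16830261]
 [296.15057452 230.46968773]]
```

View pics/w1.png

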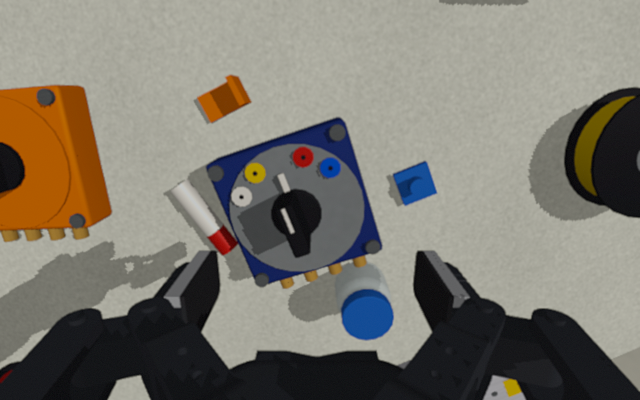

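The wrist view shows the red port (303,157), yellow (255,173), blue (330,167), white (241,196), nib (283,182) and the line on the bar's top (287,220). Fitting the ports and the pointer.

```bash
cat > fit.py <<'E'
from m import *
def ports(P):
    A={'red':-.45,'yel':.45,'blue':-.95,'white':.95}
    q=[];p=[]
    for k,v in P.items(): q.append([-.058*np.cos(v),-.058*np.sin(v)]);p.append(v*0+np.array(P[k]))
    q=np.array(q);p=np.array(p)
    qc=q.mean(0);pc=p.mean(0);z=((p-pc)[:,0]+1j*(p-pc)[:,1])@np.conj((q-qc)[:,0]+1j*(q-qc)[:,1])
    y=np.angle(z);R=np.array([[np.cos(y),-np.sin(y)],[np.sin(y),np.cos(y)]])
    c=pc-R@qc; print('axis',c.round(4),'yaw',y.round(4),'res mm',((p-(q@R.T+c))*1e3).round(1).tolist());return c,y
E
python3 - <<'E'
from fit import *
ports(dict(red=[.4745,.1279],yel=[.469,.0792],blue=[.4977,.1495],white=[.485,.055]))
c,y=ports(dict(red=[.4774,.1272],yel=[.4699,.0775],blue=[.4988,.1459],white=[.4849,.0532]))
w=cap('wrist')
hsv=cv2.cvtColor(w['color'],cv2.COLOR_RGB2HSV)
m=cv2.inRange(hsv,(0,0,140),(179,60,255))
for (cx,cy,z) in ((287,220,.105),(283,182,.057)):
    N,L,st,ce=cv2.connectedComponentsWithStats(m); i=L[cy-2:cy+3,cx-2:cx+3].max()
    v,u=np.nonzero(L==i);P=ray(w,np.c_[u,v],z)[:,:2];mu=P.mean(0);d=np.linalg.svd(P-mu,full_matrices=False)[2][0]
    if d[0]>0:d=-d
    rel=mu-c
    print(mu.round(4),'dir ang',np.arctan2(d[1],d[0]),'theta',np.arctan2(d[1],d[0])%(2*np.pi)-y-np.pi,'from axis',np.arctan2(rel[1],rel[0])%(2*np.pi)-y-np.pi,np.hypot(*rel))
s=robot.get_state();print(s['eef_pos'],np.arctan2(2*s['orientation'][1]*s['orientation'][2],2*s['orientation'][1]**2-1))
E
```

```text
Traceback (most recent call last):
  File "fit.py", line 5, in ports
    for k,v in P.items(): q.append([-.058*np.cos(v),-.058*np.sin(v)]);p.append(v*0+np.array(P[k]))
                                                                               ~~~^~~~~~~~~~~~~~~
ValueError: operands could not be broadcast together with shapes (0,) (2,)
```

```bash
sed -i 's/for k,v in P.items(): .*/for k,v in A.items(): q.append([-.058*np.cos(v),-.058*np.sin(v)]);p.append(P[k])/' fit.py
python3 - <<'E'
from fit import *
ports(dict(red=[.4745,.1279],yel=[.469,.0792],blue=[.4977,.1495],white=[.485,.055]))
c,y=ports(dict(red=[.4774,.1272],yel=[.4699,.0775],blue=[.4988,.1459],white=[.4849,.0532]))
w=cap('wrist')
hsv=cv2.cvtColor(w['color'],cv2.COLOR_RGB2HSV)
m=cv2.inRange(hsv,(0,0,140),(179,60,255))
for (cx,cy,z) in ((287,220,.105),(283,182,.057)):
    N,L,st,ce=cv2.connectedComponentsWithStats(m); i=L[cy-2:cy+3,cx-2:cx+3].max()
    v,u=np.nonzero(L==i);P=ray(w,np.c_[u,v],z)[:,:2];mu=P.mean(0);d=np.linalg.svd(P-mu,full_matrices=False)[2][0]
    if d[0]>0:d=-d
    rel=mu-c
    print(mu.round(4),'dir ang',np.arctan2(d[1],d[0]),'theta',np.arctan2(d[1],d[0])%(2*np.pi)-y-np.pi,'from axis',np.arctan2(rel[1],rel[0])%(2*np.pi)-y-np.pi,np.hypot(*rel))
s=robot.get_state();print(s['eef_pos'],np.arctan2(2*s['orientation'][1]*s['orientation'][2],2*s['orientation'][1]**2-1))
E
```

```text
axis [0.5242 0.0975] yaw -0.1253 res mm [[-1.0, -1.2], [-0.2, 0.2], [1.1, 0.9], [0.2, 0.1]]
axis [0.5253 0.0946] yaw -0.1492 res mm [[0.0, -0.1], [0.0, 0.1], [-0.1, -0.3], [0.0, 0.3]]
[0.5136 0.0955] dir ang 3.020757508398969 theta 0.02841450468416884 from axis 0.06570763355303466 0.011730735640129098
[0.4908 0.099 ] dir ang 3.0291432336957986 theta 0.03680022998099863 from axis 0.022406277816334086 0.034749297659789534
[0.49575606 0.13383764 0.23094226] 2.6702539006165895
```

arm_command:
  steps:
    - [-2.2, -1.0, 0, 0]
    - [-2.2, -1.0, 0, 0]
    - [0, 0, 1.2, -0.1]
    - [0, 0, 1.2, -0.1]
    - [0, 0, 1.2, -0.1]
    - [0, 0, 1.2, -0.05]
    - [0, 0, 1.2, 0]
    - [0, 0, 1.2, 0]
    - [0, 0, 0, 0]
    - [0, 0, 0, 0]

```text
t: 2.3
eef_pos: [0.5241, 0.0987, 0.1591]
orientation: [-0.0, 0.058, 0.998, -0.0]
wrist_force: [0.0, -0.5, -1.0]
width: 1.002
```

Run:
```python
from fit import *
w=cap('wrist');save(w['color'],'w2.png')
s=robot.get_state();print(s['t'],s['eef_pos'],np.arctan2(2*s['orientation'][1]*s['orientation'][2],2*s['orientation'][1]**2-1),s['wrist_force'],s['moment'])
for o in blobs(w,[.525,.096]):print(*o)
print(proj(w,[[.525,.0955,.105],s['eef_pos']]))
```

```text
2.35 [0.52460468 0.09869946 0.15957781] 3.0246071731407738 [-0.65089331  0.72044794 -0.41207532] [1.74072536e-02 3.20265428e-05 1.87832215e-02]
red 574 [348.1 126.7] [0.4772 0.127 ]
red 807 [201.1 197.6] [0.5184 0.0069]
yel 610 [280.1 124.5] [0.4698 0.0773]
blue 535 [375.6 152.3] [0.4987 0.1459]
white 109296 [384.4 130.4] [0.483  0.1535]
white 587 [251.2 148.5] [0.4848 0.053 ]
white 200 [312.5 150. ] [0.4914 0.0987]
white 179 [311.  198.4] [0.5292 0.093 ]
white 85 [309.7 274.4] [0.596  0.0836]
white 36 [342.4 273.8] [0.5987 0.1112]
[[312.96263872 216.38818919]
 [318.52762783 255.28378281]]
```

View pics/w2.png

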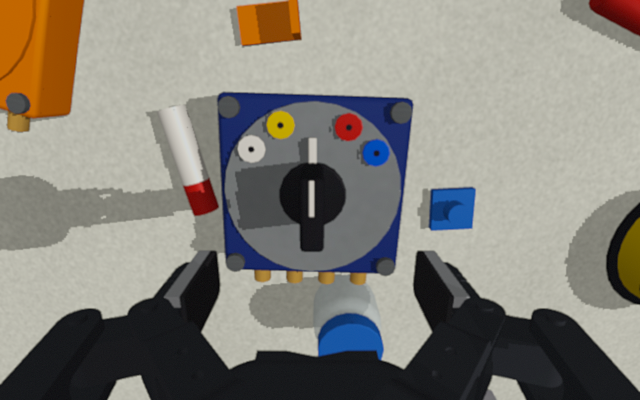

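The view shows the pointer line (311,198) and nib (312,150) straight along tool x, with the red port at (348,127). The midline between the fingers is at column 316. The axis is at about (0.525, 0.096), so I'll shift slightly and descend.

arm_command:
  steps:
    - [-0.1, -0.3, 0, 0]
    - [0, 0, 1.1, 0]
    - [0, 0, 1.1, 0]
    - [0, 0, 1.1, 0]
    - [0, 0, 1.1, 0]
    - [0, 0, 1.1, 0]
    - [0, 0, 1.1, 0]
    - [0, 0, 1.1, 0]
    - [0, 0, 1.1, 0]
    - [0, 0, 0.2, 0]

```text
t: 3.35
eef_pos: [0.524, 0.0952, 0.0676]
orientation: [-0.001, 0.058, 0.998, -0.0]
wrist_force: [-0.4, 0.4, 0.7]
width: 1.0
```

arm_command:
  steps:
    - [0, 0, 0, 0]
    - [0, 0, 0, 0]
    - [0, 0, 0, 0]
    - [0, 0, 0, 0]
    - [0, 0, 0, 0]
    - [0, 0, 0, 0]
    - [0, 0, 0, 0]
    - [0, 0, 0, 0]
    - [0, 0, 0, 0]
    - [0, 0, 0, 0]
  grip: 0.6
  newtons: 20

```text
t: 4.35
eef_pos: [0.5251, 0.0954, 0.0693]
orientation: [-0.0, 0.058, 0.998, -0.0]
wrist_force: [-0.8, 0.7, -0.5]
width: 0.399
```

Run:
```python
from fit import *
s=robot.get_state();print(s)
w=cap('wrist');save(w['color'],'w3.png')
```

```text
{'t': 4.35, 'qpos': array([ 1.79737998e-01,  3.95898765e-01, -3.92508832e-01,  7.82422259e-01,
       -1.18185617e-05,  2.96571653e-01]), 'dq': array([ 0.00313436, -0.00151676,  0.00027156, -0.00068158,  0.00120198,
       -0.00060892]), 'joint_efforts': array([ 4.73683176e-04, -4.38320339e+01,  2.11184782e+01,  1.67335813e-03,
       -2.30596279e-04, -1.79627492e-06]), 'eef_pos': array([0.52508087, 0.09540275, 0.06928583]), 'orientation': array([-1.48977923e-05,  5.83836080e-02,  9.98294222e-01, -9.69753161e-06]), 'wrist_force': array([-0.7844115 ,  0.7303286 , -0.46226994]), 'moment': array([-0.02780716, -0.00554841,  0.00105154]), 'width': 0.3991299720002485}
```

View pics/w3.png

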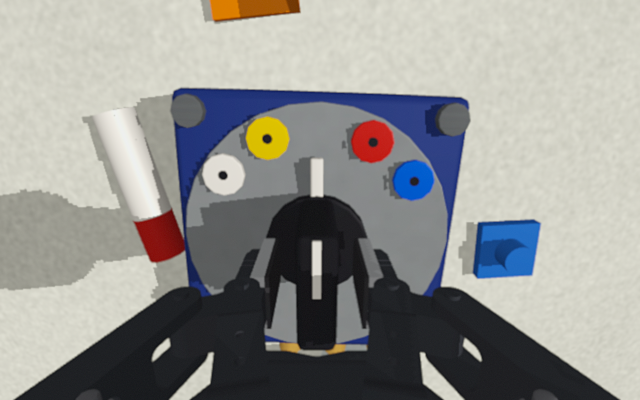

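The bar (line at column 317) is centred between the fingers (about 270 and 365). Closing on it.

arm_command:
  steps:
    - [0, 0, 0, 0]
    - [0, 0, 0, 0]
    - [0, 0, 0, 0]
    - [0, 0, 0, 0]
    - [0, 0, 0, 0]
    - [0, 0, 0, 0]
    - [0, 0, 0, 0]
    - [0, 0, 0, 0]
    - [0, 0, 0, 0]
    - [0, 0, 0, 0]
  grip: 1
  newtons: 30

```text
t: 5.4
eef_pos: [0.5251, 0.0954, 0.0693]
orientation: [0.0, 0.058, 0.998, 0.0]
wrist_force: [-0.1, -0.5, 1.4]
width: 0.184
```

```bash
cat > st.py <<'E'
from h import *
s=robot.get_state();w,x,y,z=s['orientation']
a=np.arctan2(2*(x*y+w*z),w*w+x*x-y*y-z*z)
print('t',round(s['t'],2),'p',s['eef_pos'].round(5),'toolx',round(a,4),'theta',round(a%(2*np.pi)+.146-np.pi,4),'F',s['wrist_force'].round(2),'M',s['moment'].round(3),'w',round(s['width'],3))
E
python3 st.py;python3 st.py
```

```text
t 5.4 p [0.52508 0.09543 0.06934] toolx 3.0248 theta 0.0292 F [-0.06 -0.47  1.38] M [-0.033  0.031  0.034] w 0.184
t 5.4 p [0.52508 0.09543 0.06934] toolx 3.0248 theta 0.0292 F [-0.06 -0.47  1.38] M [-0.033  0.031  0.034] w 0.184
```

Gripped: the opening reads 15.6 mm. Turning to just before the notch range (theta about -0.25, already within 19 mm of red).

arm_command:
  steps:
    - [0, 0, 0, 0.04]
    - [0, 0, 0, 0.04]
    - [0, 0, 0, 0.04]
    - [0, 0, 0, 0.04]
    - [0, 0, 0, 0.04]
    - [0, 0, 0, 0.04]
    - [0, 0, 0, 0.04]
    - [0, 0, 0, 0]
    - [0, 0, 0, 0]
    - [0, 0, 0, 0]

```text
t: 6.4
eef_pos: [0.5251, 0.0954, 0.0693]
orientation: [-0.0, 0.197, 0.98, 0.0]
wrist_force: [-0.6, -0.5, 1.0]
width: 0.182
```

```bash
python3 st.py
python3 - <<'E'
from m import *
w=cap('wrist')
for o in blobs(w,[.525,.096],.08):print(*o)
E
```

```text
t 6.4 p [0.52506 0.09543 0.06931] toolx 2.7452 theta -0.2504 F [-0.59 -0.5   0.98] M [ 0.053  0.069 -0.027] w 0.182
red 1385 [340.6 129.7] [0.477 0.127]
yel 1380 [239.8 155.4] [0.4696 0.0774]
blue 9724 [320.7 143.4] [0.4794 0.1158]
blue 1298 [392.8 155.8] [0.4985 0.1459]
blue 44 [293.1 346.1] [0.5828 0.0554]
white 144076 [322.4 158.6] [0.4865 0.1138]
white 4286 [318.8 139.4] [0.4773 0.1157]
white 43 [235.  132.8] [0.4589 0.0801]
white 20 [199.4 176. ] [0.471  0.0543]
white 1333 [210.5 200.7] [0.4845 0.0533]
white 34 [417.9 197.3] [0.5234 0.1507]
white 36 [366.3 207. ] [0.5181 0.1248]
white 48 [189.3 232.3] [0.4956 0.0348]
white 89 [212.  226.7] [0.4974 0.0474]
white 522 [316.2 268.1] [0.5404 0.0879]
white 60 [286.9 278.6] [0.5402 0.0707]
white 43 [292.7 335.1] [0.5755 0.0584]
white 20 [339.5 330.2] [0.5828 0.0847]
white 60 [340.  343.8] [0.592  0.0815]
white 87 [307.8 351.9] [0.59   0.0618]
```

The nib still sits at about column 318, so the knob turned with the tool. Applying a light pull.

arm_command:
  steps:
    - [0, 0, -0.05, 0]
    - [0, 0, -0.05, 0]
    - [0, 0, -0.05, 0]
    - [0, 0, -0.03, 0]
    - [0, 0, 0, 0]
    - [0, 0, 0, 0]
    - [0, 0, 0, 0]
    - [0, 0, 0, 0]
    - [0, 0, 0, 0]
    - [0, 0, 0, 0]

```text
t: 7.45
eef_pos: [0.525, 0.0954, 0.071]
orientation: [-0.0, 0.197, 0.98, -0.0]
wrist_force: [1.4, 1.2, -7.4]
width: 0.183
```

```bash
python3 st.py
```

```text
t 7.45 p [0.52496 0.09543 0.071  ] toolx 2.7448 theta -0.2508 F [ 1.41  1.15 -7.42] M [ 0.216 -0.365 -0.068] w 0.183
```

The pull reads 7.4 N (about 3 N friction plus 4 N on the plate), which is right. Now scanning slowly.

arm_command:
  steps:
    - [0, 0, 0, 0.005]
    - [0, 0, 0, 0.005]
    - [0, 0, 0, 0.005]
    - [0, 0, 0, 0.005]
    - [0, 0, 0, 0.005]
    - [0, 0, 0, 0.005]
    - [0, 0, 0, 0]
    - [0, 0, 0, 0]
    - [0, 0, 0, 0]
    - [0, 0, 0, 0]

```text
t: 8.45
eef_pos: [0.5249, 0.0954, 0.071]
orientation: [-0.0, 0.212, 0.977, -0.0]
wrist_force: [0.5, 0.3, -6.7]
width: 0.179
```

```bash
python3 st.py
```

```text
t 8.45 p [0.52488 0.09542 0.07104] toolx 2.7148 theta -0.2808 F [ 0.46  0.29 -6.67] M [ 0.187 -0.147  0.105] w 0.179
```

arm_command:
  steps:
    - [0, 0, 0, 0.005]
    - [0, 0, 0, 0.005]
    - [0, 0, 0, 0.005]
    - [0, 0, 0, 0.005]
    - [0, 0, 0, 0.005]
    - [0, 0, 0, 0.005]
    - [0, 0, 0, 0]
    - [0, 0, 0, 0]
    - [0, 0, 0, 0]
    - [0, 0, 0, 0]

```text
t: 9.45
eef_pos: [0.525, 0.0954, 0.0711]
orientation: [-0.0, 0.226, 0.974, -0.0]
wrist_force: [0.0, 0.3, -7.4]
width: 0.181
```

arm_command:
  steps:
    - [0, 0, 0, 0.005]
    - [0, 0, 0, 0.005]
    - [0, 0, 0, 0.005]
    - [0, 0, 0, 0.005]
    - [0, 0, 0, 0.005]
    - [0, 0, 0, 0.005]
    - [0, 0, 0, 0]
    - [0, 0, 0, 0]
    - [0, 0, 0, 0]
    - [0, 0, 0, 0]

```text
t: 10.45
eef_pos: [0.525, 0.0954, 0.0711]
orientation: [-0.0, 0.241, 0.971, -0.0]
wrist_force: [0.2, 1.8, -8.0]
width: 0.177
```

arm_command:
  steps:
    - [0, 0, 0, 0.005]
    - [0, 0, 0, 0.005]
    - [0, 0, 0, 0.005]
    - [0, 0, 0, 0.005]
    - [0, 0, 0, 0.005]
    - [0, 0, 0, 0.005]
    - [0, 0, 0, 0]
    - [0, 0, 0, 0]
    - [0, 0, 0, 0]
    - [0, 0, 0, 0]

```text
t: 11.45
eef_pos: [0.525, 0.0954, 0.0711]
orientation: [-0.0, 0.256, 0.967, 0.0]
wrist_force: [-0.3, 0.7, -6.6]
width: 0.182
```

arm_command:
  steps:
    - [0, 0, 0, 0.005]
    - [0, 0, 0, 0.005]
    - [0, 0, 0, 0.005]
    - [0, 0, 0, 0.005]
    - [0, 0, 0, 0.005]
    - [0, 0, 0, 0.005]
    - [0, 0, 0, 0]
    - [0, 0, 0, 0]
    - [0, 0, 0, 0]
    - [0, 0, 0, 0]

```text
t: 12.45
eef_pos: [0.525, 0.0954, 0.0711]
orientation: [-0.0, 0.27, 0.963, -0.0]
wrist_force: [-0.8, 0.9, -7.2]
width: 0.185
```

arm_command:
  steps:
    - [0, 0, 0, 0.005]
    - [0, 0, 0, 0.005]
    - [0, 0, 0, 0.005]
    - [0, 0, 0, 0.005]
    - [0, 0, 0, 0.005]
    - [0, 0, 0, 0.005]
    - [0, 0, 0, 0]
    - [0, 0, 0, 0]
    - [0, 0, 0, 0]
    - [0, 0, 0, 0]

```text
t: 13.45
eef_pos: [0.5251, 0.0954, 0.0711]
orientation: [-0.0, 0.284, 0.959, -0.0]
wrist_force: [-1.7, 1.4, -8.6]
width: 0.182
```

arm_command:
  steps:
    - [0, 0, 0, 0.005]
    - [0, 0, 0, 0.005]
    - [0, 0, 0, 0.005]
    - [0, 0, 0, 0.005]
    - [0, 0, 0, 0.005]
    - [0, 0, 0, 0.005]
    - [0, 0, 0, 0]
    - [0, 0, 0, 0]
    - [0, 0, 0, 0]
    - [0, 0, 0, 0]

```text
t: 14.45
eef_pos: [0.5251, 0.0954, 0.0711]
orientation: [-0.0, 0.299, 0.954, -0.0]
wrist_force: [-1.6, 1.3, -7.6]
width: 0.184
```

arm_command:
  steps:
    - [0, 0, 0, 0.005]
    - [0, 0, 0, 0.005]
    - [0, 0, 0, 0.005]
    - [0, 0, 0, 0.005]
    - [0, 0, 0, 0.005]
    - [0, 0, 0, 0.005]
    - [0, 0, 0, 0]
    - [0, 0, 0, 0]
    - [0, 0, 0, 0]
    - [0, 0, 0, 0]

```text
t: 15.45
eef_pos: [0.5251, 0.0954, 0.0711]
orientation: [-0.0, 0.313, 0.95, -0.0]
wrist_force: [-0.7, 1.2, -7.1]
width: 0.183
```

arm_command:
  steps:
    - [0, 0, 0, 0.005]
    - [0, 0, 0, 0.005]
    - [0, 0, 0, 0.005]
    - [0, 0, 0, 0.005]
    - [0, 0, 0, 0.005]
    - [0, 0, 0, 0.005]
    - [0, 0, 0, 0]
    - [0, 0, 0, 0]
    - [0, 0, 0, 0]
    - [0, 0, 0, 0]

```text
t: 16.45
eef_pos: [0.5251, 0.0954, 0.0711]
orientation: [-0.0, 0.327, 0.945, -0.0]
wrist_force: [-1.4, 2.1, -7.4]
width: 0.183
```

arm_command:
  steps:
    - [0, 0, 0, 0.005]
    - [0, 0, 0, 0.005]
    - [0, 0, 0, 0.005]
    - [0, 0, 0, 0.005]
    - [0, 0, 0, 0.005]
    - [0, 0, 0, 0.005]
    - [0, 0, 0, 0]
    - [0, 0, 0, 0]
    - [0, 0, 0, 0]
    - [0, 0, 0, 0]

```text
t: 17.45
eef_pos: [0.5251, 0.0954, 0.0711]
orientation: [0.0, 0.341, 0.94, 0.0]
wrist_force: [-0.9, 0.5, -6.8]
width: 0.183
```

arm_command:
  steps:
    - [0, 0, 0, 0.005]
    - [0, 0, 0, 0.005]
    - [0, 0, 0, 0.005]
    - [0, 0, 0, 0.005]
    - [0, 0, 0, 0.005]
    - [0, 0, 0, 0.005]
    - [0, 0, 0, 0]
    - [0, 0, 0, 0]
    - [0, 0, 0, 0]
    - [0, 0, 0, 0]

```text
t: 18.45
eef_pos: [0.5251, 0.0954, 0.0711]
orientation: [0.0, 0.355, 0.935, 0.0]
wrist_force: [-0.4, 1.3, -7.2]
width: 0.184
```

```bash
python3 st.py
python3 - <<'E'
from h import *
w=cap('wrist');save(w['color'],'w4.png')
E
```

```text
t 18.45 p [0.5251  0.09541 0.07113] toolx 2.4148 theta -0.5808 F [-0.4   1.27 -7.18] M [0.209 0.297 0.055] w 0.184
```

View pics/w4.png

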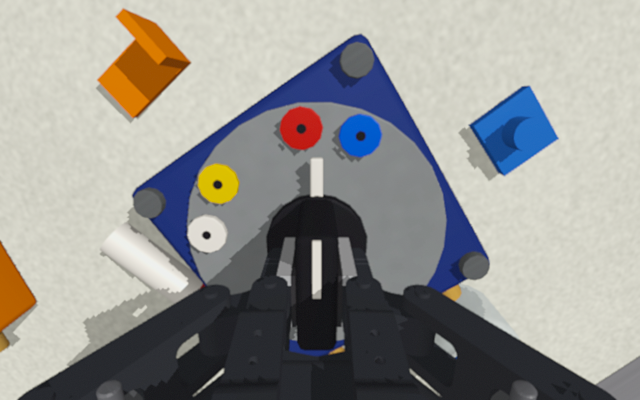

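The nib is at column 317, in line with the bar, so there is no slip. The pointer is just past red (301,128). No notch yet, so I continue.

arm_command:
  steps:
    - [0, 0, 0, 0.005]
    - [0, 0, 0, 0.005]
    - [0, 0, 0, 0.005]
    - [0, 0, 0, 0.005]
    - [0, 0, 0, 0.005]
    - [0, 0, 0, 0.005]
    - [0, 0, 0, 0]
    - [0, 0, 0, 0]
    - [0, 0, 0, 0]
    - [0, 0, 0, 0]

```text
t: 19.5
eef_pos: [0.5253, 0.0954, 0.0714]
orientation: [0.0, 0.369, 0.929, 0.0]
wrist_force: [-2.2, -0.1, -0.9]
width: 0.185
```

The force dropped to 0.9 N: notch found at theta of about -0.61. Lifting 1 mm to confirm it.

arm_command:
  steps:
    - [0, 0, -0.02, 0]
    - [0, 0, -0.02, 0]
    - [0, 0, -0.02, 0]
    - [0, 0, -0.02, 0]
    - [0, 0, -0.02, 0]
    - [0, 0, 0, 0]
    - [0, 0, 0, 0]
    - [0, 0, 0, 0]
    - [0, 0, 0, 0]
    - [0, 0, 0, 0]

```text
t: 20.5
eef_pos: [0.5252, 0.0954, 0.0721]
orientation: [0.0, 0.369, 0.929, 0.0]
wrist_force: [-1.1, 1.2, -3.3]
width: 0.183
```

```bash
python3 st.py
```

```text
t 20.5 p [0.52518 0.09542 0.07213] toolx 2.3847 theta -0.6108 F [-1.06  1.2  -3.29] M [0.131 0.223 0.031] w 0.183
```

arm_command:
  steps:
    - [0, 0, -0.03, 0]
    - [0, 0, -0.03, 0]
    - [0, 0, -0.03, 0]
    - [0, 0, -0.03, 0]
    - [0, 0, -0.03, 0]
    - [0, 0, 0, 0]
    - [0, 0, 0, 0]
    - [0, 0, 0, 0]
    - [0, 0, 0, 0]
    - [0, 0, 0, 0]

```text
t: 21.5
eef_pos: [0.5252, 0.0954, 0.0737]
orientation: [0.0, 0.369, 0.929, 0.0]
wrist_force: [-0.5, 0.9, -2.2]
width: 0.182
```

Only friction, so the knob is rising freely (about 4.3 mm out). The stop can't be below 8 mm, so I'll go 3 mm further.

arm_command:
  steps:
    - [0, 0, -0.05, 0]
    - [0, 0, -0.05, 0]
    - [0, 0, -0.05, 0]
    - [0, 0, -0.05, 0]
    - [0, 0, -0.05, 0]
    - [0, 0, -0.05, 0]
    - [0, 0, 0, 0]
    - [0, 0, 0, 0]
    - [0, 0, 0, 0]
    - [0, 0, 0, 0]

```text
t: 22.5
eef_pos: [0.5251, 0.0954, 0.0767]
orientation: [0.0, 0.369, 0.929, 0.0]
wrist_force: [-0.5, 1.0, -2.7]
width: 0.181
```

arm_command:
  steps:
    - [0, 0, -0.03, 0]
    - [0, 0, -0.03, 0]
    - [0, 0, -0.03, 0]
    - [0, 0, -0.03, 0]
    - [0, 0, -0.03, 0]
    - [0, 0, 0, 0]
    - [0, 0, 0, 0]
    - [0, 0, 0, 0]
    - [0, 0, 0, 0]
    - [0, 0, 0, 0]

```text
t: 23.5
eef_pos: [0.5251, 0.0954, 0.0781]
orientation: [0.0, 0.369, 0.929, 0.0]
wrist_force: [0.2, 0.8, -4.1]
width: 0.185
```

arm_command:
  steps:
    - [0, 0, -0.02, 0]
    - [0, 0, -0.02, 0]
    - [0, 0, -0.02, 0]
    - [0, 0, -0.02, 0]
    - [0, 0, -0.02, 0]
    - [0, 0, 0, 0]
    - [0, 0, 0, 0]
    - [0, 0, 0, 0]
    - [0, 0, 0, 0]
    - [0, 0, 0, 0]

```text
t: 24.5
eef_pos: [0.5251, 0.0954, 0.0791]
orientation: [0.0, 0.369, 0.929, 0.0]
wrist_force: [0.8, 1.1, -2.8]
width: 0.18
```

```bash
python3 st.py
```

```text
t 24.5 p [0.52509 0.09542 0.07912] toolx 2.3848 theta -0.6108 F [ 0.82  1.09 -2.75] M [ 0.196  0.006 -0.013] w 0.18
```

arm_command:
  steps:
    - [0, 0, -0.03, 0]
    - [0, 0, -0.03, 0]
    - [0, 0, -0.03, 0]
    - [0, 0, -0.03, 0]
    - [0, 0, -0.03, 0]
    - [0, 0, 0, 0]
    - [0, 0, 0, 0]
    - [0, 0, 0, 0]
    - [0, 0, 0, 0]
    - [0, 0, 0, 0]

```text
t: 25.5
eef_pos: [0.5249, 0.0954, 0.0805]
orientation: [-0.0, 0.369, 0.929, -0.0]
wrist_force: [1.3, 1.5, -9.2]
width: 0.184
```

The stop is met at about 11 mm out, with 9.2 N of pull (about 6 N on the stop), and it held for half a second. Easing off slightly and letting go.

arm_command:
  steps:
    - [0, 0, 0, 0]
    - [0, 0, 0, 0]
    - [0, 0, 0.05, 0]
    - [0, 0, 0.03, 0]
    - [0, 0, 0, 0]
    - [0, 0, 0, 0]
    - [0, 0, 0, 0]
    - [0, 0, 0, 0]
    - [0, 0, 0, 0]
    - [0, 0, 0, 0]

```text
t: 26.5
eef_pos: [0.5251, 0.0954, 0.0799]
orientation: [0.0, 0.369, 0.929, 0.0]
wrist_force: [-1.3, 0.4, -2.1]
width: 0.18
```

arm_command:
  steps:
    - [0, 0, 0, 0]
    - [0, 0, 0, 0]
    - [0, 0, 0, 0]
    - [0, 0, 0, 0]
    - [0, 0, 0, 0]
    - [0, 0, 0, 0]
    - [0, 0, 0, 0]
    - [0, 0, 0, 0]
    - [0, 0, 0, 0]
    - [0, 0, 0, 0]
  grip: 0.5

```text
t: 27.5
eef_pos: [0.5251, 0.0954, 0.0798]
orientation: [-0.0, 0.369, 0.929, -0.0]
wrist_force: [-0.1, 0.2, 0.2]
width: 0.503
```

arm_command:
  steps:
    - [0, 0, -0.5, 0]
    - [0, 0, -1, 0]
    - [0, 0, -1.5, 0]
    - [0, 0, -1.5, 0]
    - [0, 0, -1.5, 0]
    - [0, 0, -1.5, 0]
    - [0, 0, -1.5, 0]
    - [0, 0, 0, 0]
    - [0, 0, 0, 0]
    - [0, 0, 0, 0]

```text
t: 28.5
eef_pos: [0.5245, 0.0953, 0.1692]
orientation: [-0.0, 0.369, 0.929, -0.0]
wrist_force: [0.8, -0.8, 0.3]
width: 0.501
```

Run:
```python
from fit import *
w=cap('wrist');save(w['color'],'w5.png')
for o in blobs(w,[.525,.096],.075):print(*o)
```

```text
red 547 [304.9 116.5] [0.4773 0.1271]
yel 540 [252.9 153.8] [0.4699 0.0774]
blue 531 [342.2 120. ] [0.4988 0.146 ]
white 128677 [322.9 135.8] [0.4975 0.127 ]
white 230 [317.  148.5] [0.5015 0.1169]
white 499 [245.7 187.4] [0.4848 0.0532]
white 184 [317.  196.9] [0.5304 0.0897]
```

View pics/w5.png

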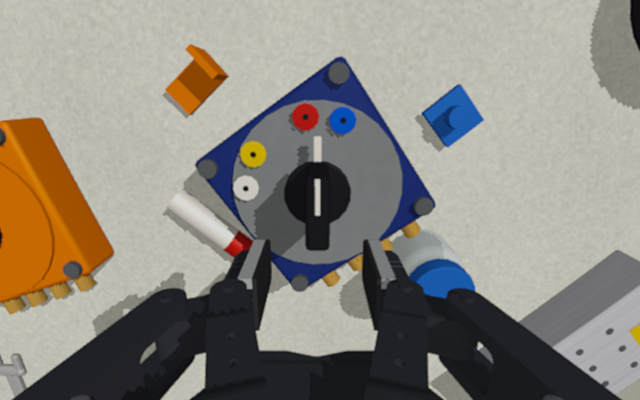

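The view shows the nib (317,148) just beside red (305,117), and the knob is released. I'll check the height numerically from this view before handing in.

```bash
python3 - <<'E'
from h import *
from scipy.optimize import brentq
w=cap('wrist');c=np.array([.5253,.0946]);
for px,r,z0 in (((317,148.5),.0347,.057),((317,196.9),.0117,.105)):
    d=np.array([np.cos(2.385),np.sin(2.385)])
    f=lambda z:(ray(w,px,z)[0][:2]-c)@d-r
    for z in (z0,z0+.011): print(z,round(f(z)*1e3,2),'mm')
a=np.pi-.149-.611
tip=c+.044*np.array([np.cos(a),np.sin(a)]);print('tip-red',np.hypot(*(tip-[.4773,.1271])))
E
python3 st.py
```

```text
0.057 -1.31 mm
0.068 0.41 mm
0.105 -2.48 mm
0.11599999999999999 0.92 mm
tip-red 0.01625507175051037
t 28.6 p [0.52441 0.09529 0.16897] toolx 2.3848 theta -0.6108 F [ 0.1  -0.03  0.78] M [-0.009 -0.031  0.016] w 0.499
```

```bash
python3 -c "
from cell import robot
print(robot.close_job())"
```

```text
the job is handed in; nothing more can be done
None
```

The knob is pulled out and locked at the red port, let go, and the job is handed in. It took about 29 s of the 67 s allowed. `close_job` gave no verdict, so the checks below are my own.

- **Notch:** I turned the knob slowly one way under a pull of about 7 N. The pull dropped to about 1 N at a stem_turn of about -0.61 rad, so the notches are shifted about -0.16 rad.
- **Pull:** The knob rose freely on about 3 N of friction. It met its stop at about 11 mm out with 9.2 N of pull, or roughly 6 N on the stop. The highest reading at any check was 9.2 N, below the 13 N limit.
- **After letting go:** The wrist force is near zero and the fingers are clear, about 9 cm above where they gripped.
- **Final position:** The last picture puts the pointer tip about 16 mm from the red port's centre (limit 19 mm). The knob's height in that picture fits it being out by about 8 mm, a bit less than the 11 mm the arm's height gave. That is within camera accuracy, and some of it is the stop springing back.
- **Bystanders:** I never touched any of them. Those visible in the last picture look to be where they were; I did not measure them.

No check failed. The wrist and scene cameras placed the knob's axis about 3 mm apart; the close look between the fingers settled it before I gripped.

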